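Wind the bench clamp shut on a leg blank

TASK

The wooden leg blank lies between the open jaws of the bench clamp. Take the larger crank (the one with the square hub), fit it right down over the upright square shaft end on the clamp's gearbox, then wind it clockwise by its handle through as many turns as it takes until the sliding jaw closes on the leg blank. Leave the crank sitting on the shaft.

Things in the scene. Friction and masses are not known exactly. Their poses are not given: they have to be found in the camera images.
- hub (a point): Centre of the big crank's hub: steel block 46 x 46 mm, 40 tall, upright on the table; underneath a square socket 25 mm wide, 31 deep, 3 mm chamfer. z up; x points along the arm (22 wide, 12 thick, flush with hub's top, to 99 mm) to the handle; grip the +y and -y sides. 0.4 kg, balances 10 mm along x. The smaller crank (round hub, 32 mm across) does not fit.
- handle (a point): Middle of the crank's upright handle: black cylinder 24 mm across, 45 tall, standing on the arm 85 mm from the hub's centre; revolves freely on its pin. This point is 23 mm above the arm's top, 63 mm above the hub's underside. Axes as the hub's.
- shaft_top (a point): Tip of the clamp's upright bright metal shaft: 20 mm square, 20 tall, then a round nose 9 mm tall, tapering to 8 mm. x, y square to the flats; turns with the shaft. 29 mm below this tip is the collar, 48 mm across, that the hub rests on (hub centre then 9 mm below the tip); the rest of the clamp is lower. Socket play 2 mm and 15 degrees, any quarter turn. Turns stiffly (0.12 N m), stays put.
- jaw (a joint): Sliding jaw's travel, m: 0 = touching the leg blank (a hard stop), negative = open (-0.03: 30 mm gap); starts 20 to 35 mm open, closes 16 mm per clockwise turn of the shaft seen from above. The jaw is a green block 160 mm long sliding from the gearbox to the blank, a wooden bar 45 x 45 x 280 mm lying against the fixed far jaw.
Mind the look-alikes: they are no part of the job. Leave any green, pink or yellow look-alike of the part that bears hub alone.

How it is judged:
By the outcome, as a careful person would: the job done as asked, in the order asked, and still so for the second after the job is handed in, with the robot touching nothing.
It also fails if it takes over 72 s, if anything falls off the work surface, if the arm or the gripper's body presses on something with over 40 N, if the wrist force passes 120 N, or if a joint passes its speed limit or range.

ROBOT

A 6-joint arm with a two-finger parallel gripper is mounted at the origin on the work surface. World frame = base frame: x ahead of the robot, y to its left, z up, the work surface at z = 0. Lengths are in m, angles in rad, forces in N, time in s.
With the tool pointing down it reaches from about 0.35 to 0.85 m from the base axis. Payload 8.1 kg.
Tool frame: the origin (TCP) lies on the mounting face of the last link; the fingertips stand 186 mm ahead of it and the grasp point (between the pads) lies 167 mm ahead of it; z points along the fingers, y is the line along which they close (so a half turn about z gives the same grasp; the last joint's range is limited). The gripper opens to 93 mm and grips with 3 to 60 N. Pads are 15 mm wide; open, the fingers measure 128 mm over their backs; the gripper's body (75 mm by 188 mm) begins 65 mm behind the grasp point.
Start: joints at [-1.374, 0.13, 1.488, -0, 1.523, -0.085], TCP at [0.167, -0.576, 0.405] pointing down, gripper open.
Joint ranges: [-2.96, 2.96], [-0.89, 2.26], [0.02, 2.5], [-1.34, 4.48], [0, 2.73], [-2.66, 2.66]. Speed limits (rad/s): [2.39, 2.39, 2.79, 3.14, 3.14, 3.14].

INTERFACE

Orientations are given as a rotation vector (axis times angle).
In Python, from plant import read_state, read_camera, camera_params, close_job gives the robot as it stands. The module is installed in compiled form; this text tells all that it offers.
- The arm moves only by the tool servo_tool, never from a script. Its argument "increments" is a list of rows, each an object with "slide": the shift along the tool's x, y, z in mm, a list of three; "dr": the turn, a rotation vector about the tool's x, y, z in rad, a list of three; "jaw": the closure, from 0 (fully open) to 1 (shut). In form: [{"slide": [x, y, z], "dr": [ax, ay, az], "jaw": jaw}, ...]. A call has 1 to 20 rows; each row is the pose to reach, as a shift and turn from the pose commanded when the call began, along the tool's axes at that moment; what a row does not reach only later rows make up. A row lasts 1/10 s, in which the tool goes at most 50 mm and 8.59 degrees, less where a joint would pass 70% of its speed; a pose out of reach is approached as far as the arm can. A call with a gripper value outside its range is refused whole. The fingers move at their own pace and stop on an object; "force" is the grip in N (left out, the last holds). Time passes only in rows, so rows that repeat a pose let the fingers close. It gives the time, the measured TCP pose, the force, the opening and the grip force at its end, in the units of the state.
- read_state(): the state, without advancing time (a new reading comes with each control period).
- read_camera(name): name is "side" or "top" or "wrist"; returns (picture, depth): 420x560x3 uint8, red, green, blue; 420x560 float32, m along the optical axis (not along the pixel's ray), 0 where there is no reading.
- camera_params(name): a dict with "fx", "fy", "cx", "cy" (pixels), "rvec" (rotation vector, rad) and "tvec" (3), from world to camera coordinates, as OpenCV has them. Camera axes: x right, y down, z forward; pixel columns grow to the right and rows downward; lengths in m; the calibration is good to about 2 mm. A picture is of the moment at which its call begins: read the wrist's pose just before it. camera_params takes no time and is no camera call; for the wrist camera it gives the pose at the moment of the call.
- close_job(): hands the job in; it is judged then, once.
The state is a dict: "t": time; "q": joint angles; "dq": joint speeds; "joint_torque": joint torques, N m; "tool_pos": TCP position; "orientation": TCP orientation; "force": force on the tool from outside, world axes, zero at the start; "wrist_torque": the same for the moment, N m; "opening": finger opening in m; "gripper_force": force on a finger pad.
Only numpy, scipy, OpenCV 4.12 (cv2) and the standard library are available. Lean on these libraries where they do the work, as an engineer would, in place of code of your own. Each camera call takes 0.05 s, during which the arm holds its last target. There are 200 camera calls.

## Working session

There is one attempt and no reset: what is moved stays moved. The work goes in short steps, Python scripts to look and compute and a tool call to move; the robot and the scene stay as the last step left them, time stands still between calls to the robot, and variables do not carry over. Pictures are saved under pics/ and viewed, at most 10 in all, crops included, and the job is handed in when it is done.

Besides the shell and the picture viewer there is one more tool, called after "Request:" as name(argument=value, ...), one argument or row to a line, values as JSON. servo_tool: Moves the arm, as the interface text tells. Its arguments: {"type":"object","properties":{"increments":{"type":"array"},"force":{"type":"number"}},"required":["increments"]}

```bash
mkdir -p pics
cat > h.py <<'E'
import numpy as np, cv2
from plant import *
from scipy.spatial.transform import Rotation as R
def cam(n):
    p=camera_params(n); rgb,d=read_camera(n); return p,rgb,d
def KRt(p):
    return np.array([[p['fx'],0,p['cx']],[0,p['fy'],p['cy']],[0,0,1]]),R.from_rotvec(p['rvec']).as_matrix(),np.array(p['tvec']).ravel()
def cloud(p,d):
    K,Rm,t=KRt(p); v,u=np.mgrid[:d.shape[0],:d.shape[1]]
    c=np.stack([(u-K[0,2])/K[0,0]*d,(v-K[1,2])/K[1,1]*d,d],-1)
    return (c-t)@Rm
def ray(p,u,v,z):
    K,Rm,t=KRt(p); dr=Rm.T@np.linalg.inv(K)@[u,v,1]; o=-Rm.T@t
    return o+dr*(z-o[2])/dr[2]
def save(n,rgb): cv2.imwrite('pics/'+n+'.png',rgb[...,::-1])
E
python3 - <<'E'
from h import *
for n in ['top','side']:
    p,rgb,d=cam(n); save(n+'0',rgb); np.savez(n+'0.npz',rgb=rgb,d=d,**p); print(n,p)
E
```

```text
top {'fx': 449.3287926020611, 'fy': 449.3287926020611, 'cx': 278.50170143746516, 'cy': 208.80311661323015, 'rvec': array([ 2.16994227, -2.18856003,  0.07344847]), 'tvec': array([-0.00326492,  0.48478244,  1.16272605])}
side {'fx': 530.8848108258102, 'fy': 530.8848108258102, 'cx': 281.27135237485334, 'cy': 204.2735195870552, 'rvec': array([ 0.41066187, -2.56208544,  1.45530221]), 'tvec': array([0.4737754 , 0.13775263, 1.10928895])}
```

View pics/top0.png

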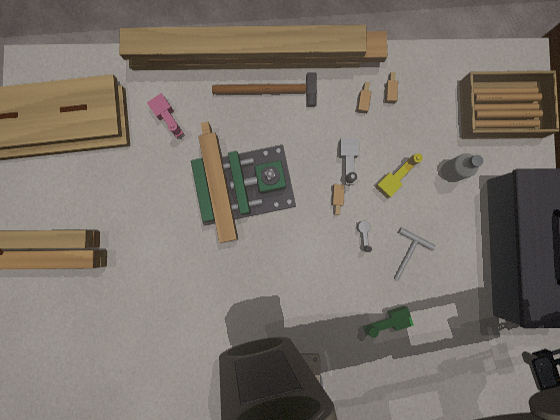

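View pics/side0.png

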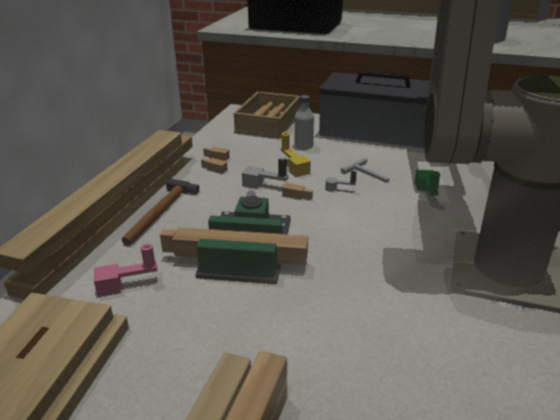

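Top view: the steel crank with a square hub is at about (348,146), with its black handle at (351,178). The small round-hub crank is at (363,227), and the green (400,318), pink (160,103) and yellow (390,185) cranks are look-alikes. The steel square hub at (348,146) fits the description. The clamp shaft is at (270,175). Next I'll measure and take a confirming crop.

Run:
```python
from h import *
z=np.load('top0.npz'); rgb,d=z['rgb'],z['d']; p={k:z[k] for k in z.files if k not in('rgb','d')}
P=cloud(p,d)
a=cv2.resize(rgb[120:270,240:400],None,fx=4,fy=4,interpolation=cv2.INTER_CUBIC); 
save('crop0',a)
for nm,(u0,u1,v0,v1) in {'crank':(330,366,130,195),'shaft':(250,292,155,195)}.items():
    q=P[v0:v1,u0:u1].reshape(-1,3); ok=(d[v0:v1,u0:u1].ravel()>0)
    for lo,hi in [(.02,.034),(.034,.045),(.045,.06),(.06,.075),(.075,.095),(.095,.12),(.12,.15)]:
        m=ok&(q[:,2]>lo)&(q[:,2]<hi)
        if m.sum()>3:
            print(nm,lo,hi,m.sum(),q[m].mean(0).round(4),q[m].min(0).round(3),q[m].max(0).round(3), cv2.minAreaRect(q[m][:,:2].astype(np.float32)*1000))
```

```text
crank 0.02 0.034 149 [ 0.5548 -0.1678  0.0284] [ 0.521 -0.217  0.021] [ 0.668 -0.15   0.034] ((591.1524658203125, -184.61550903320312), (50.543212890625, 149.5100555419922), 81.05398559570312)
crank 0.034 0.045 483 [ 0.6246 -0.1927  0.0401] [ 0.536 -0.217  0.034] [ 0.667 -0.163  0.045] ((601.6043090820312, -190.61383056640625), (46.99897766113281, 134.01889038085938), 86.07376098632812)
crank 0.045 0.06 25 [ 0.6032 -0.1875  0.0483] [ 0.549 -0.215  0.045] [ 0.66  -0.171  0.06 ] ((605.8314208984375, -195.7640838623047), (111.97148895263672, 40.870941162109375), 5.980257034301758)
crank 0.06 0.075 13 [ 0.5537 -0.1853  0.0694] [ 0.549 -0.196  0.063] [ 0.564 -0.179  0.075] ((554.2698974609375, -185.9811553955078), (21.364486694335938, 7.654647350311279), 45.74671173095703)
crank 0.075 0.095 70 [ 0.5594 -0.191   0.0862] [ 0.549 -0.202  0.077] [ 0.57  -0.18   0.092] ((559.7037353515625, -190.9589080810547), (20.720020294189453, 21.090490341186523), 3.2705719470977783)
shaft 0.02 0.034 23 [0.5615 0.025  0.0292] [ 0.526 -0.025  0.021] [0.618 0.066 0.034] ((578.8756713867188, 16.84506225585937
[... 296 characters left out ...]
0.526 -0.025  0.046] [0.599 0.065 0.059] ((564.4370727539062, 24.621654510498047), (71.06269836425781, 86.4684829711914), 12.002386093139648)
shaft 0.06 0.075 550 [0.5648 0.0127 0.0681] [ 0.527 -0.025  0.06 ] [0.606 0.051 0.075] ((566.59423828125, 13.046894073486328), (70.03942108154297, 69.6532974243164), 10.894058227539062)
shaft 0.075 0.095 142 [0.5652 0.0128 0.0785] [ 0.543 -0.01   0.075] [0.588 0.035 0.095] ((566.9601440429688, 12.784503936767578), (44.9779167175293, 44.00640106201172), 26.373258590698242)
shaft 0.095 0.12 56 [0.5657 0.0131 0.0995] [0.555 0.002 0.095] [0.577 0.025 0.108] ((566.433349609375, 13.513631820678711), (18.9095458984375, 18.749982833862305), 26.431974411010742)
```

View pics/crop0.png

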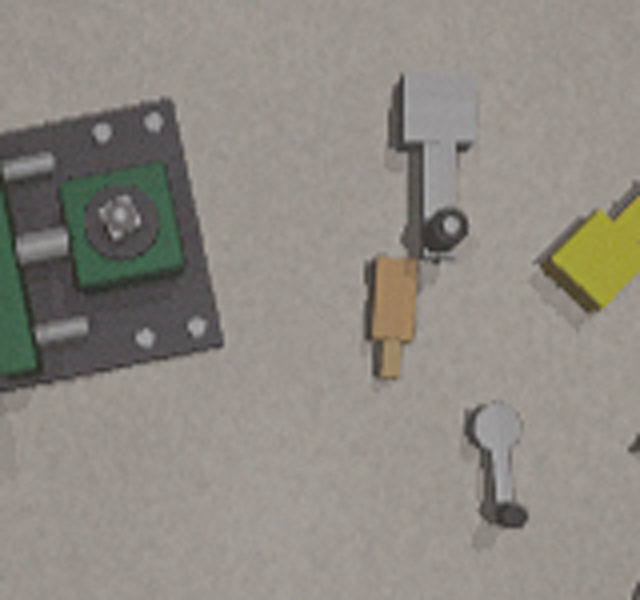

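The enlarged crop shows a square steel hub at crop (438,110), with its arm running down to a black handle at (445,228). This is the large crank. The small crank at (497,427) has a round hub. The shaft at (122,215) has a collar top at z≈0.078 and a tip at ≈0.107. Next I'll work out the move to look at the hub from above.

Run:
```python
from h import *
s=read_state(); T=R.from_rotvec(s['orientation']).as_matrix(); print(s['t'],s['tool_pos'],T.round(3),s['opening'])
p=camera_params('wrist'); K,Rm,t=KRt(p); o=-Rm.T@t
print('cam in tool',T.T@(o-s['tool_pos']),'camR in tool',(T.T@Rm.T).round(3),p['fx'])
print('to hub (tool mm)',1000*T.T@(np.array([.6444,-.193,.33])-s['tool_pos']))
z=np.load('top0.npz'); rgb,d=z['rgb'],z['d']; p={k:z[k] for k in z.files if k not in('rgb','d')}
P=cloud(p,d); g=(rgb[...,1]>1.4*rgb[...,0])&(d>0)&(P[...,2]>.02)
n,l,st,c=cv2.connectedComponentsWithStats(g.astype(np.uint8))
for i in range(1,n):
    if st[i,4]>100: print(c[i],st[i,4],P[l==i].mean(0).round(3),cv2.minAreaRect(P[l==i][:,:2].astype(np.float32)*1000))
```

```text
0.1 [ 0.16682907 -0.57613068  0.40383273] [[ 0.961  0.278 -0.   ]
 [ 0.278 -0.961  0.002]
 [ 0.    -0.002 -1.   ]] 0.0931165246787124
cam in tool [ 7.99784951e-02 -6.63433145e-05  2.02659324e-02] camR in tool [[ 0.    -0.957 -0.29 ]
 [ 1.     0.001 -0.001]
 [ 0.001 -0.29   0.957]] 352.14044632417085
to hub (tool mm) [ 565.26411577 -235.10124362   74.28501675]
[238.38195777 182.85796545] 521 [0.547 0.093 0.075] ((549.733642578125, 93.18927764892578), (154.82907104492188, 22.955381393432617), 11.312870979309082)
[201.96545455 189.62363636] 550 [0.531 0.184 0.075] ((531.4368896484375, 184.86102294921875), (155.48614501953125, 27.937870025634766), 11.35351276397705)
[270.10086455 176.22766571] 347 [0.564 0.013 0.067] ((565.4169921875, 13.577896118164062), (65.92252349853516, 67.30728149414062), 10.746564865112305)
[392.98350515 322.23092784] 485 [ 0.194 -0.293  0.046] ((188.76429748535156, -283.485595703125), (45.50226974487305, 118.63108825683594), 21.711048126220703)
```

Request:
servo_tool(
  increments=[
    {"slide": [45, -19, 0], "dr": [0, 0, 0.1], "jaw": 0},
    {"slide": [90, -37, 0], "dr": [0, 0, 0.2], "jaw": 0},
    {"slide": [135, -56, 0], "dr": [0, 0, 0.281], "jaw": 0},
    {"slide": [180, -75, 0], "dr": [0, 0, 0.281], "jaw": 0},
    {"slide": [225, -94, 0], "dr": [0, 0, 0.281], "jaw": 0},
    {"slide": [270, -112, 0], "dr": [0, 0, 0.281], "jaw": 0},
    {"slide": [315, -131, 10], "dr": [0, 0, 0.281], "jaw": 0},
    {"slide": [360, -150, 20], "dr": [0, 0, 0.281], "jaw": 0},
    {"slide": [405, -168, 30], "dr": [0, 0, 0.281], "jaw": 0},
    {"slide": [450, -187, 40], "dr": [0, 0, 0.281], "jaw": 0},
    {"slide": [495, -206, 50], "dr": [0, 0, 0.281], "jaw": 0},
    {"slide": [535, -222, 60], "dr": [0, 0, 0.281], "jaw": 0},
    {"slide": [555, -231, 70], "dr": [0, 0, 0.281], "jaw": 0},
    {"slide": [565, -235, 74], "dr": [0, 0, 0.281], "jaw": 0},
    {"slide": [565, -235, 74], "dr": [0, 0, 0.281], "jaw": 0},
    {"slide": [565, -235, 74], "dr": [0, 0, 0.281], "jaw": 0},
    {"slide": [565, -235, 74], "dr": [0, 0, 0.281], "jaw": 0},
  ],
)

```text
t: 1.8
tool_pos: [0.6436, -0.1948, 0.3316]
orientation: [3.141, -0.001, 0.001]
force: [0.3, 0.7, 0.6]
opening: 0.0931
gripper_force: 0.0
```

```bash
cat >> h.py <<'E'
def pose():
    s=read_state(); return s,np.array(s['tool_pos']),R.from_rotvec(s['orientation']).as_matrix()
E
python3 - <<'E'
from h import *
s,tp,T=pose(); print(tp,T.round(3))
p,rgb,d=cam('wrist'); save('w1',rgb); np.savez('w1.npz',rgb=rgb,d=d,**p)
P=cloud(p,d)
m=(d>0)&(P[...,2]>.032)&(P[...,2]<.048)&(P[...,0]>.617)&(P[...,0]<.69)&(abs(P[...,1]+.193)<.05)
print(m.sum(),P[m].mean(0),cv2.minAreaRect(P[m][:,:2].astype(np.float32)*1000), np.argwhere(m).mean(0))
m=(d>0)&(P[...,2]>.08)&(P[...,2]<.1)&(abs(P[...,0]-.56)<.03)&(abs(P[...,1]+.193)<.05)
print(m.sum(),P[m].mean(0) if m.any() else 0)
E
```

```text
[ 0.64357825 -0.19483229  0.33162831] [[ 1.    -0.001  0.001]
 [-0.001 -1.    -0.001]
 [ 0.001  0.001 -1.   ]]
3313 [ 0.64346666 -0.19270496  0.03973961] ((641.4015502929688, -192.65780639648438), (46.13070297241211, 49.178218841552734), 88.93938446044922) [209.30274676 270.7539994 ]
370 [ 0.56504036 -0.19094477  0.08443897]
```

View pics/w1.png

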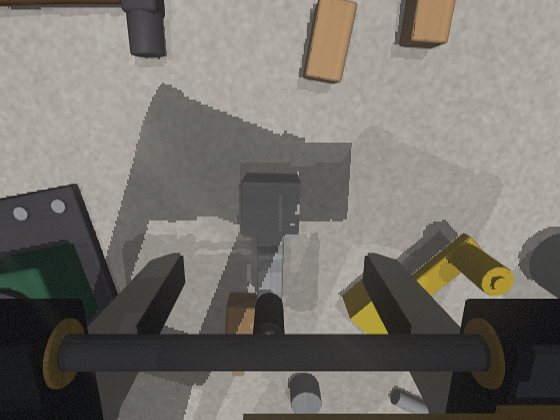

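The wrist view shows the hub at (270,205), with its sides parallel to the pads, the arm and handle below at (268,310), and the yellow look-alike clear to the right. I'll descend and grip.

Request:
servo_tool(
  increments=[
    {"slide": [0, -2, 25], "dr": [0, 0, 0.02], "jaw": 0.33},
    {"slide": [0, -2, 60], "dr": [0, 0, 0.02], "jaw": 0.33},
    {"slide": [0, -2, 95], "dr": [0, 0, 0.02], "jaw": 0.33},
    {"slide": [0, -2, 118], "dr": [0, 0, 0.02], "jaw": 0.33},
    {"slide": [0, -2, 130], "dr": [0, 0, 0.02], "jaw": 0.33},
    {"slide": [0, -2, 137], "dr": [0, 0, 0.02], "jaw": 0.33},
    {"slide": [0, -2, 138], "dr": [0, 0, 0.02], "jaw": 0.33},
    {"slide": [0, -2, 138], "dr": [0, 0, 0.02], "jaw": 1},
    {"slide": [0, -2, 138], "dr": [0, 0, 0.02], "jaw": 1},
    {"slide": [0, -2, 138], "dr": [0, 0, 0.02], "jaw": 1},
    {"slide": [0, -2, 138], "dr": [0, 0, 0.02], "jaw": 1},
    {"slide": [0, -2, 138], "dr": [0, 0, 0.02], "jaw": 1},
  ],
  force=45,
)

```text
t: 3.05
tool_pos: [0.6449, -0.1919, 0.1945]
orientation: [3.14, -0.03, 0.004]
force: [-0.2, -1.0, 6.4]
opening: 0.0454
gripper_force: 45.0
```

Request:
servo_tool(
  increments=[
    {"slide": [0, 0, -20], "dr": [0, 0, 0], "jaw": 1},
    {"slide": [0, 0, -50], "dr": [0, 0, 0], "jaw": 1},
    {"slide": [0, 0, -85], "dr": [0, 0, 0], "jaw": 1},
    {"slide": [-10, -13, -115], "dr": [0, 0, 0], "jaw": 1},
    {"slide": [-30, -38, -135], "dr": [0, 0, 0], "jaw": 1},
    {"slide": [-55, -70, -135], "dr": [0, 0, 0], "jaw": 1},
    {"slide": [-80, -102, -135], "dr": [0, 0, 0], "jaw": 1},
    {"slide": [-105, -134, -135], "dr": [0, 0, 0], "jaw": 1},
    {"slide": [-130, -165, -135], "dr": [0, 0, 0], "jaw": 1},
    {"slide": [-150, -190, -135], "dr": [0, 0, 0], "jaw": 1},
    {"slide": [-159, -202, -135], "dr": [0, 0, 0], "jaw": 1},
    {"slide": [-159, -202, -135], "dr": [0, 0, 0], "jaw": 1},
    {"slide": [-159, -202, -135], "dr": [0, 0, 0], "jaw": 1},
  ],
)

```text
t: 4.35
tool_pos: [0.4894, 0.0133, 0.3279]
orientation: [3.141, -0.029, 0.001]
force: [-0.5, 0.0, -3.0]
opening: 0.0459
gripper_force: 45.0
```

Run:
```python
from h import *
s,tp,T=pose(); print(tp,T.round(3))
p,rgb,d=cam('wrist'); np.savez('w2.npz',rgb=rgb,d=d,**p)
P=cloud(p,d)
for lo,hi in [(.072,.084),(.0865,.0955),(.088,.1),(.1,.106),(.106,.112)]:
    m=(d>0)&(P[...,2]>lo)&(P[...,2]<hi)&(np.hypot(P[...,0]-.566,P[...,1]-.013)<.035)
    if m.sum()>3: print(lo,m.sum(),P[m].mean(0).round(4),cv2.minAreaRect(P[m][:,:2].astype(np.float32)*1000),np.argwhere(m).mean(0))
a=rgb.copy(); c=np.argwhere((d>0)&(P[...,2]>.088)&(np.hypot(P[...,0]-.566,P[...,1]-.013)<.03)).mean(0).astype(int); print(c)
y0=max(c[0]-60,0);x0=max(c[1]-75,0); crop=cv2.resize(rgb[y0:y0+120,x0:x0+150],None,fx=4,fy=4); print(x0,y0)
save('w2',np.hstack([np.vstack([rgb[::2,::2],np.zeros((270,280,3),np.uint8)]),crop[:480,:500]]))
```

```text
[0.48944944 0.01332497 0.32786467] [[ 1.    -0.019  0.001]
 [-0.019 -1.    -0.   ]
 [ 0.001  0.    -1.   ]]
0.072 3263 [0.5649 0.014  0.0749] ((564.0653686523438, 13.959268569946289), (47.29429626464844, 47.275794982910156), 62.36297607421875) [112.54551027 270.10144039]
0.0865 319 [0.564  0.0142 0.0947] ((564.0995483398438, 14.090498924255371), (20.02983856201172, 19.92461585998535), 28.163311004638672) [115.12539185 269.50783699]
0.088 791 [0.5644 0.014  0.0963] ((564.0995483398438, 14.090498924255371), (20.02983856201172, 19.92461585998535), 28.163311004638672) [114.56005057 269.75474083]
0.1 428 [0.5642 0.0141 0.1026] ((563.8125610351562, 13.910070419311523), (13.332061767578125, 13.611032485961914), 61.232208251953125) [115.3271028  269.42757009]
[114 269]
194 54
```

View pics/w2.png

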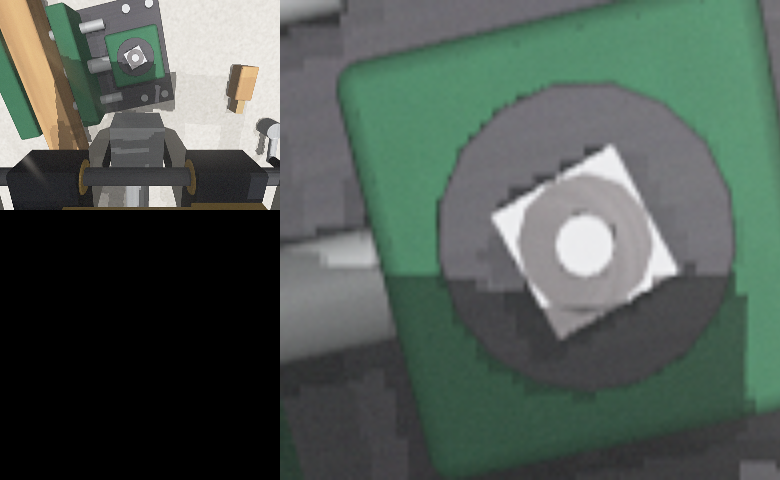

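The crop shows the shaft's square at full-image pixel (269,114), rotated about 28°, with the collar around it. Now I'll measure the held hub in the same picture so that any camera bias cancels.

Run:
```python
from h import *
z=np.load('w2.npz'); rgb,d=z['rgb'],z['d']; p={k:z[k] for k in z.files if k not in('rgb','d')}
P=cloud(p,d)
Q=P-[.4894,.0133,0]
b=(d>0)&(abs(Q[...,1])<.02)&(abs(Q[...,0])<.06)&(P[...,2]>.1)
print(np.histogram(P[b][:,2],bins=np.arange(.1,.26,.01)))
m=b&(P[...,2]>.163)&(P[...,2]<.185)
q=Q[m]; print(m.sum(),q.min(0),q.max(0),np.median(q[:,2]))
for y in np.arange(-.018,.019,.006):
    k=abs(q[:,1]-y)<.003
    if k.any(): print(y.round(3),q[k][:,0].max().round(4),q[k][:,0].min().round(4),np.median(q[k][:,2]).round(4))
v=np.argwhere(m); print(v.min(0),v.max(0))
f=b&(P[...,2]>.12)&(P[...,2]<.165)&(Q[...,0]>.01); print('front face',f.sum(),np.median(Q[f][:,0]),P[f][:,2].min(),P[f][:,2].max())
m2=(d>0)&(P[...,2]>.164)&(P[...,2]<.18)&(abs(Q[...,0])<.03)&(abs(Q[...,1])<.03)
print(cv2.minAreaRect(Q[m2][:,:2].astype(np.float32)*1000))
```

```text
(array([   0,    0,    0,  332,  562,  681,  803, 9292,    0,    0,    0,
          0,    0,  942, 5892]), array([0.1 , 0.11, 0.12, 0.13, 0.14, 0.15, 0.16, 0.17, 0.18, 0.19, 0.2 ,
       0.21, 0.22, 0.23, 0.24, 0.25]))
9883 [-0.05997005 -0.01999919  0.16300996] [0.02136184 0.01999499 0.17545231] 0.1731963247598176
-0.018 0.0207 -0.0176 0.1732
-0.012 0.021 -0.06 0.1731
-0.006 0.021 -0.0599 0.1732
0.0 0.0212 -0.06 0.1732
0.006 0.0212 -0.06 0.1732
0.012 0.0214 -0.0596 0.1732
0.018 0.0214 -0.0168 0.1732
[245 224] [411 320]
front face 1952 0.020472671306016266 0.13269640404244457 0.16496759184088403
((1.8328628540039062, 0.09840011596679688), (59.98453903198242, 38.826786041259766), 89.14358520507812)
```

Request:
servo_tool(
  increments=[
    {"slide": [15, -1, 0], "dr": [0, 0, -0.1], "jaw": 1},
    {"slide": [35, -2, 0], "dr": [0, 0, -0.22], "jaw": 1},
    {"slide": [55, -3, 0], "dr": [0, 0, -0.34], "jaw": 1},
    {"slide": [70, -3.4, 0], "dr": [0, 0, -0.44], "jaw": 1},
    {"slide": [76.7, -3.4, 0], "dr": [0, 0, -0.511], "jaw": 1},
    {"slide": [76.7, -3.4, 10], "dr": [0, 0, -0.511], "jaw": 1},
    {"slide": [76.7, -3.4, 18], "dr": [0, 0, -0.511], "jaw": 1},
    {"slide": [76.7, -3.4, 18], "dr": [0, 0, -0.511], "jaw": 1},
    {"slide": [76.7, -3.4, 18], "dr": [0, 0, -0.511], "jaw": 1},
  ],
)

```text
t: 5.3
tool_pos: [0.5654, 0.0153, 0.3089]
orientation: [-3.047, -0.763, 0.003]
force: [-1.0, -0.5, -2.5]
opening: 0.0458
gripper_force: 45.0
```

Run:
```python
from h import *
s,tp,T=pose(); yaw=np.degrees(np.arctan2(T[1,0],T[0,0])); print(tp,yaw,T.round(3)[:,2],s['force'],s['q'])
print('err tool mm',1000*T.T@(np.array([.5641,.0141,.0])+.0023*T[:,0]-tp))
```

```text
[0.56535415 0.01527573 0.30886486] 28.10539605705991 [-0.002  0.    -1.   ] [-0.98002902 -0.53877739 -2.49454976] [-6.36294665e-02  1.04143822e-01  1.69443911e+00 -3.36347573e-05
  1.34471123e+00  1.01664336e+00]
err tool mm [  1.09207269   0.71421016 308.86646052]
```

Request:
servo_tool(
  increments=[
    {"slide": [1, 0.5, 0], "dr": [0, 0, 0], "jaw": 1},
    {"slide": [1, 0.5, 5], "dr": [0, 0, 0], "jaw": 1},
    {"slide": [1, 0.5, 10], "dr": [0, 0, 0], "jaw": 1},
    {"slide": [1, 0.5, 14], "dr": [0, 0, 0], "jaw": 1},
    {"slide": [1, 0.5, 18], "dr": [0, 0, 0], "jaw": 1},
    {"slide": [1, 0.5, 21], "dr": [0, 0, 0], "jaw": 1},
    {"slide": [1, 0.5, 24], "dr": [0, 0, 0], "jaw": 1},
  ],
)

```text
t: 6.0
tool_pos: [0.567, 0.0155, 0.2854]
orientation: [-3.047, -0.765, 0.0]
force: [0.2, -0.2, -3.5]
opening: 0.0462
gripper_force: 45.0
```

Request:
servo_tool(
  increments=[
    {"slide": [0, 0, 4], "dr": [0, 0, 0], "jaw": 1},
    {"slide": [0, 0, 8], "dr": [0, 0, 0], "jaw": 1},
    {"slide": [0, 0, 11], "dr": [0, 0, 0], "jaw": 1},
    {"slide": [0, 0, 13], "dr": [0, 0, 0], "jaw": 1},
    {"slide": [0, 0, 14.5], "dr": [0, 0, 0], "jaw": 1},
    {"slide": [0, 0, 15], "dr": [0, 0, 0], "jaw": 1},
    {"slide": [0, 0, 15], "dr": [0, 0, 0], "jaw": 1},
  ],
)

```text
t: 6.7
tool_pos: [0.567, 0.0155, 0.2708]
orientation: [3.047, 0.765, 0.0]
force: [-0.6, 0.2, -3.0]
opening: 0.0456
gripper_force: 45.0
```

Request:
servo_tool(
  increments=[
    {"slide": [0, 0, 1], "dr": [0, 0, 0], "jaw": 1},
    {"slide": [0, 0, 1.5], "dr": [0, 0, 0], "jaw": 1},
    {"slide": [0, 0, 1.5], "dr": [0, 0, 0], "jaw": 0},
    {"slide": [0, 0, 1.5], "dr": [0, 0, 0], "jaw": 0},
    {"slide": [0, 0, 1.5], "dr": [0, 0, 0], "jaw": 0},
    {"slide": [0, 0, 1.5], "dr": [0, 0, 0], "jaw": 0},
    {"slide": [0, 0, -10], "dr": [0, 0, 0], "jaw": 0},
    {"slide": [0, 0, -35], "dr": [0, 0, 0], "jaw": 0},
    {"slide": [0, 0, -70], "dr": [0, 0, 0], "jaw": 0},
    {"slide": [0, 0, -95], "dr": [0, 0, 0], "jaw": 0},
    {"slide": [0, 0, -100], "dr": [0, 0, 0], "jaw": 0},
    {"slide": [0, 0, -100], "dr": [0, 0, 0], "jaw": 0},
    {"slide": [0, 0, -100], "dr": [0, 0, 0], "jaw": 0},
  ],
)

```text
t: 8.0
tool_pos: [0.5666, 0.0155, 0.3695]
orientation: [-3.047, -0.765, 0.002]
force: [-0.2, -0.8, -0.9]
opening: 0.093
gripper_force: 0.0
```

Run:
```python
from h import *
s,tp,T=pose(); yaw=np.arctan2(T[1,0],T[0,0]); print(s['t'],tp,yaw,s['force'])
p,rgb,d=cam('wrist'); np.savez('w3.npz',rgb=rgb,d=d,**p); save('w3',rgb)
P=cloud(p,d); c=np.array([.5648,.0144]); r=np.hypot(P[...,0]-c[0],P[...,1]-c[1])
m=(d>0)&(r<.032)&(P[...,2]>.105)&(P[...,2]<.125)
print('hub top',m.sum(),np.median(P[m],0),cv2.minAreaRect(P[m][:,:2].astype(np.float32)*1000))
m=(d>0)&(r>.06)&(r<.11)&(P[...,2]>.15)&(P[...,2]<.17); print('handle top',m.sum(),P[m].mean(0) if m.any() else 0)
```

```text
8.0 [0.56663469 0.01552158 0.36953784] 0.49180372049125015 [-0.17058403 -0.81104676 -0.93948701]
hub top 4536 [0.56493921 0.01406568 0.11475107] ((560.862060546875, 12.827035903930664), (55.08481979370117, 46.07960891723633), 28.301795959472656)
handle top 416 [ 0.48730469 -0.02685068  0.16144547]
```

View pics/w3.png

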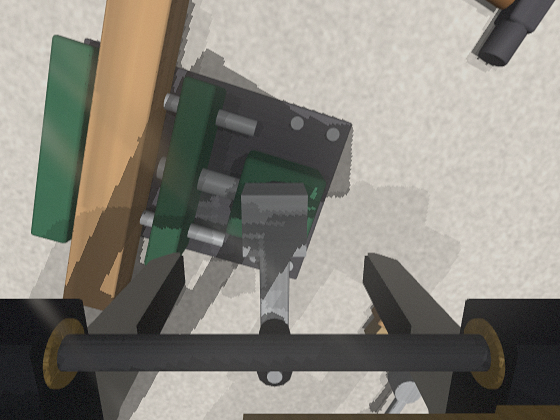

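The crank is seated: its hub top is at z=0.1148, and 0.115 was expected. The wrist view shows the handle at (275,350) and the jaw gap at about (165,130). I'll move over the handle, descend and grip.

Request:
servo_tool(
  increments=[
    {"slide": [-25, 0, 0], "dr": [0, 0, 0], "jaw": 0.3},
    {"slide": [-55, 0, 0], "dr": [0, 0, 0], "jaw": 0.3},
    {"slide": [-80, 0, 0], "dr": [0, 0, 0], "jaw": 0.3},
    {"slide": [-88, 0, 5], "dr": [0, 0, 0], "jaw": 0.3},
    {"slide": [-88, 0, 25], "dr": [0, 0, 0], "jaw": 0.3},
    {"slide": [-88, 0, 45], "dr": [0, 0, 0], "jaw": 0.3},
    {"slide": [-88, 0, 56], "dr": [0, 0, 0], "jaw": 0.3},
    {"slide": [-88, 0, 58], "dr": [0, 0, 0], "jaw": 1},
    {"slide": [-88, 0, 58], "dr": [0, 0, 0], "jaw": 1},
    {"slide": [-88, 0, 58], "dr": [0, 0, 0], "jaw": 1},
    {"slide": [-88, 0, 58], "dr": [0, 0, 0], "jaw": 1},
    {"slide": [-88, 0, 58], "dr": [0, 0, 0], "jaw": 1},
    {"slide": [-88, 0, 58], "dr": [0, 0, 0], "jaw": 1},
  ],
  force=25,
)

```text
t: 9.35
tool_pos: [0.4896, -0.0261, 0.3133]
orientation: [3.047, 0.765, 0.001]
force: [0.2, -0.6, 1.2]
opening: 0.0237
gripper_force: 25.0
```

Run:
```python
from h import *
s,tp,T=pose(); print(s['t'],tp,s['opening'],s['force'])
c=np.array([.5645,.0142]); v=tp[:2]-c; print('r',np.hypot(*v),np.degrees(np.arctan2(v[1],v[0])), 'hub in tool',T.T@np.array([*-v,0])*1000)
# clockwise: tool frame y is mirrored; list slide for R=85, centre at +85 tool x
for a in range(9,181,9):
    t=np.radians(a); print(a, round(85-85*np.cos(t),1), round(-85*np.sin(t),1))
```

```text
9.35 [ 0.48963218 -0.02608252  0.31326038] 0.023670801414476597 [ 0.18522561 -0.6097805   1.17145263]
r 0.08501689172781923 -151.71758930089197 hub in tool [ 8.50167327e+01 -1.53038132e-01  6.01455102e-02]
9 1.0 -13.3
18 4.2 -26.3
27 9.3 -38.6
36 16.2 -50.0
45 24.9 -60.1
54 35.0 -68.8
63 46.4 -75.7
72 58.7 -80.8
81 71.7 -84.0
90 85.0 -85.0
99 98.3 -84.0
108 111.3 -80.8
117 123.6 -75.7
126 135.0 -68.8
135 145.1 -60.1
144 153.8 -50.0
153 160.7 -38.6
162 165.8 -26.3
171 169.0 -13.3
180 170.0 -0.0
```

Request:
servo_tool(
  increments=[
    {"slide": [0.3, -6.7, 0], "dr": [0, 0, 0], "jaw": 1},
    {"slide": [1, -13.3, 0], "dr": [0, 0, 0], "jaw": 1},
    {"slide": [4.2, -26.3, 0], "dr": [0, 0, 0], "jaw": 1},
    {"slide": [9.3, -38.6, 0], "dr": [0, 0, 0], "jaw": 1},
    {"slide": [16.2, -50, 0], "dr": [0, 0, 0], "jaw": 1},
    {"slide": [24.9, -60.1, 0], "dr": [0, 0, 0], "jaw": 1},
    {"slide": [35, -68.8, 0], "dr": [0, 0, 0], "jaw": 1},
    {"slide": [46.4, -75.7, 0], "dr": [0, 0, 0], "jaw": 1},
    {"slide": [58.7, -80.8, 0], "dr": [0, 0, 0], "jaw": 1},
    {"slide": [71.7, -84, 0], "dr": [0, 0, 0], "jaw": 1},
    {"slide": [85, -85, 0], "dr": [0, 0, 0], "jaw": 1},
    {"slide": [85, -85, 0], "dr": [0, 0, 0], "jaw": 1},
  ],
)

```text
t: 10.55
tool_pos: [0.5257, 0.0899, 0.3127]
orientation: [3.047, 0.765, 0.001]
force: [1.7, -3.6, 4.1]
opening: 0.0238
gripper_force: 25.0
```

```bash
cat > w.py <<'E'
from h import *
s,tp,T=pose(); c=np.array([.5645,.0142]); v=tp[:2]-c
print(s['t'],'r',np.hypot(*v),np.degrees(np.arctan2(v[1],v[0])),tp[2],s['force'],s['wrist_torque'],s['opening'],'hub in tool',T.T@np.array([*-v,0])*1000)
E
python3 w.py
```

```text
10.55 r 0.08503670280308077 117.11731014359593 0.31272712520705814 [ 1.73262802 -3.60722487  4.11601244] [-7.51699619e-01 -6.23956695e-01 -2.89131514e-04] 0.023840935537567644 hub in tool [-1.61932638e+00  8.50212714e+01  4.48893932e-02]
```

Request:
servo_tool(
  increments=[
    {"slide": [13.3, 1, 0], "dr": [0, 0, 0], "jaw": 1},
    {"slide": [26.3, 4.2, 0], "dr": [0, 0, 0], "jaw": 1},
    {"slide": [38.6, 9.3, 0], "dr": [0, 0, 0], "jaw": 1},
    {"slide": [50, 16.2, 0], "dr": [0, 0, 0], "jaw": 1},
    {"slide": [60.1, 24.9, 0], "dr": [0, 0, 0], "jaw": 1},
    {"slide": [68.8, 35, 0], "dr": [0, 0, 0], "jaw": 1},
    {"slide": [75.7, 46.4, 0], "dr": [0, 0, 0], "jaw": 1},
    {"slide": [80.8, 58.7, 0], "dr": [0, 0, 0], "jaw": 1},
    {"slide": [84, 71.7, 0], "dr": [0, 0, 0], "jaw": 1},
    {"slide": [85, 85, 0], "dr": [0, 0, 0], "jaw": 1},
    {"slide": [84, 98.3, 0], "dr": [0, 0, 0], "jaw": 1},
    {"slide": [80.8, 111.3, 0], "dr": [0, 0, 0], "jaw": 1},
    {"slide": [75.7, 123.6, 0], "dr": [0, 0, 0], "jaw": 1},
    {"slide": [68.8, 135, 0], "dr": [0, 0, 0], "jaw": 1},
    {"slide": [60.1, 145.1, 0], "dr": [0, 0, 0], "jaw": 1},
    {"slide": [50, 153.8, 0], "dr": [0, 0, 0], "jaw": 1},
    {"slide": [38.6, 160.7, 0], "dr": [0, 0, 0], "jaw": 1},
    {"slide": [26.3, 165.8, 0], "dr": [0, 0, 0], "jaw": 1},
    {"slide": [13.3, 169, 0], "dr": [0, 0, 0], "jaw": 1},
    {"slide": [0, 170, 0], "dr": [0, 0, 0], "jaw": 1},
  ],
)

```text
t: 12.55
tool_pos: [0.6036, -0.062, 0.313]
orientation: [3.047, 0.764, 0.001]
force: [2.4, -0.9, 3.2]
opening: 0.0233
gripper_force: 25.0
```

```bash
python3 w.py
```

```text
12.55 r 0.08568385401526064 -62.82546860428103 0.31296749251176126 [ 2.39029546 -0.86394052  3.1548136 ] [ 0.15118711 -0.5282493   0.00479539] 0.023335401999259642 hub in tool [ 1.45374007e+00 -8.56714919e+01 -7.04214890e-02]
```

Request:
servo_tool(
  increments=[
    {"slide": [-13.3, -1, 0], "dr": [0, 0, 0], "jaw": 1},
    {"slide": [-26.3, -4.2, 0], "dr": [0, 0, 0], "jaw": 1},
    {"slide": [-38.6, -9.3, 0], "dr": [0, 0, 0], "jaw": 1},
    {"slide": [-50, -16.2, 0], "dr": [0, 0, 0], "jaw": 1},
    {"slide": [-60.1, -24.9, 0], "dr": [0, 0, 0], "jaw": 1},
    {"slide": [-68.8, -35, 0], "dr": [0, 0, 0], "jaw": 1},
    {"slide": [-75.7, -46.4, 0], "dr": [0, 0, 0], "jaw": 1},
    {"slide": [-80.8, -58.7, 0], "dr": [0, 0, 0], "jaw": 1},
    {"slide": [-84, -71.7, 0], "dr": [0, 0, 0], "jaw": 1},
    {"slide": [-85, -85, 0], "dr": [0, 0, 0], "jaw": 1},
    {"slide": [-84, -98.3, 0], "dr": [0, 0, 0], "jaw": 1},
    {"slide": [-80.8, -111.3, 0], "dr": [0, 0, 0], "jaw": 1},
    {"slide": [-75.7, -123.6, 0], "dr": [0, 0, 0], "jaw": 1},
    {"slide": [-68.8, -135, 0], "dr": [0, 0, 0], "jaw": 1},
    {"slide": [-60.1, -145.1, 0], "dr": [0, 0, 0], "jaw": 1},
    {"slide": [-60.1, -145.1, 0], "dr": [0, 0, 0], "jaw": 1},
  ],
)

```text
t: 14.15
tool_pos: [0.4833, 0.0405, 0.3127]
orientation: [-3.046, -0.767, -0.0]
force: [-0.0, 0.7, 3.9]
opening: 0.0236
gripper_force: 25.0
```

```bash
python3 w.py
python3 - <<'E'
from h import *
p,rgb,d=cam('top'); save('t2',cv2.resize(rgb[110:260,180:340],None,fx=4,fy=4)); P=cloud(p,d)
n=np.array([-np.sin(np.radians(11.3)),np.cos(np.radians(11.3))]) ; n=-n*-1
q=P[...,:2]@n; a=P[...,:2]@np.array([n[1],-n[0]])
m=(d>0)&(P[...,2]>.035)&(P[...,2]<.09)&(P[...,1]>.03)&(P[...,1]<.24)&(P[...,0]>.4)&(P[...,0]<.7)
g=(rgb[...,1].astype(int)>1.3*rgb[...,0]); 
b=(rgb[...,0].astype(int)>1.25*rgb[...,2])&~g
for a0 in (.53,.55,.57,.59,.61):
    k=m&(abs(a-a0)<.01); 
    if (k&g).any() and (k&b).any():
        jq=q[k&g]; bq=q[k&b]; j=jq[jq<np.median(bq)]
        if len(j): print(a0,'jaw front',np.percentile(j,98).round(4),'blank',np.percentile(bq,[2,98]).round(4))
E
```

```text
14.15 r 0.08537119527684199 162.07044944490113 0.3126506110154317 [-0.03340792  0.69814745  3.89829715] [ 0.10865192 -0.44488838  0.0191125 ] 0.023610173585138363 hub in tool [ 5.90704001e+01  6.16354461e+01 -2.43417304e-02]
```

View pics/t2.png

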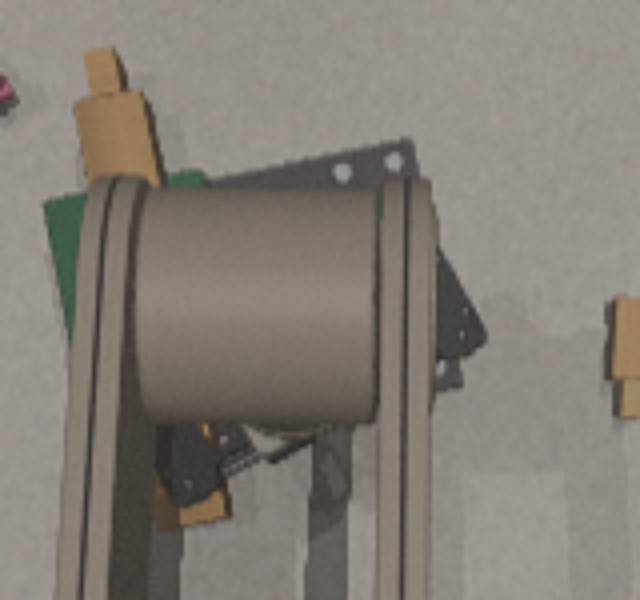

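The arm hides the clamp here, with the blank visible at (120,130) in the crop, so I'll go on by feel at a slower speed and watch the force.

Request:
servo_tool(
  increments=[
    {"slide": [5.5, -5, 0], "dr": [0, 0, 0], "jaw": 1},
    {"slide": [11.3, -9.5, 0], "dr": [0, 0, 0], "jaw": 1},
    {"slide": [17.6, -13.5, 0], "dr": [0, 0, 0], "jaw": 1},
    {"slide": [24.2, -16.9, 0], "dr": [0, 0, 0], "jaw": 1},
    {"slide": [31, -19.8, 0], "dr": [0, 0, 0], "jaw": 1},
    {"slide": [38.1, -22, 0], "dr": [0, 0, 0], "jaw": 1},
    {"slide": [45.3, -23.6, 0], "dr": [0, 0, 0], "jaw": 1},
    {"slide": [52.7, -24.6, 0], "dr": [0, 0, 0], "jaw": 1},
    {"slide": [60.1, -24.9, 0], "dr": [0, 0, 0], "jaw": 1},
  ],
)

```text
t: 15.1
tool_pos: [0.5241, 0.0888, 0.3125]
orientation: [-3.047, -0.764, 0.004]
force: [-4.1, -1.3, 7.9]
opening: 0.0236
gripper_force: 25.0
```

```bash
python3 w.py
python3 - <<'E'
from h import *
for n in('top','wrist','side'):
    p,rgb,d=cam(n); np.savez(n+'3.npz',rgb=rgb,d=d,**p)
    globals()[n]=rgb
save('t3',np.hstack([cv2.resize(x,(400,300)) for x in (side,wrist)]))
E
```

```text
15.1 r 0.08485807997170093 118.455991732018 0.3125035436395721 [-4.1163743  -1.26719846  7.8853404 ] [-0.66150237  0.49166717  0.02538775] 0.02364541874569385 hub in tool [ 4.26456061e-01  8.48569853e+01 -6.25888175e-02]
```

View pics/t3.png

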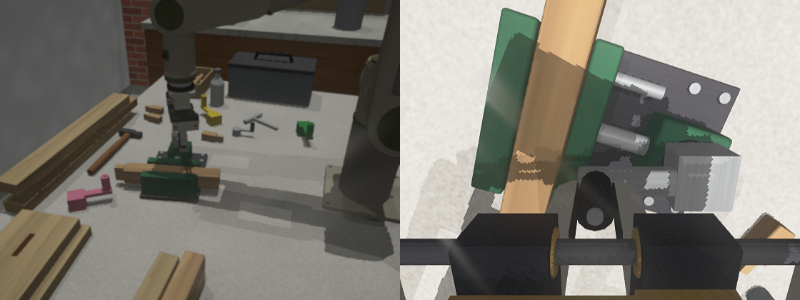

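The wrist view (right half) shows the green jaw at (600,100) almost against the blank at (560,100). I'll measure the remaining gap from this depth image.

```bash
cat > gap.py <<'E'
from h import *
def gap(p,rgb,d):
    P=cloud(p,d); r=rgb.astype(int)
    g=(r[...,1]>1.3*r[...,0])&(d>0)&(P[...,2]>.06)&(P[...,2]<.09)&(P[...,1]>.05)
    w=(r[...,0]>1.25*r[...,2])&(d>0)&(P[...,2]>.036)&(P[...,2]<.06)&(P[...,1]>.05)
    q0=P[w]; print('blank z',np.median(q0[:,2]) if len(q0) else None, w.sum(), g.sum())
    th=np.radians(11.3); n=np.array([-np.sin(th),np.cos(th)]); t=np.array([n[1],-n[0]])
    q=P[...,:2]@n; a=P[...,:2]@t
    for a0 in np.arange(.46,.66,.015):
        k=abs(a-a0)<.006
        B=q[k&w]
        if len(B)<20: continue
        G=q[k&g]; J=G[G<np.median(B)]; F=G[G>np.median(B)]
        f=lambda x,c: np.percentile(x,c).round(4) if len(x)>10 else None
        print(a0.round(3),'jaw',f(J,2),f(J,98),'blank',f(B,2),f(B,98),'fixed',f(F,2))
if __name__=='__main__':
    import sys
    z=np.load(sys.argv[1]); gap({k:z[k] for k in z.files if k not in('rgb','d')},z['rgb'],z['d'])
E
python3 gap.py wrist3.npz; echo; python3 gap.py w3.npz
```

```text
blank z 0.04873762141698862 418 14579
0.535 jaw -0.0076 0.0146 blank 0.0181 0.0183 fixed 0.0642
0.55 jaw -0.0076 0.0156 blank 0.0181 0.0182 fixed 0.0688
0.565 jaw -0.0619 0.0157 blank 0.0181 0.0182 fixed None
0.58 jaw -0.0645 0.0155 blank 0.0181 0.0182 fixed 0.0637
0.595 jaw -0.0636 0.0153 blank 0.0181 0.0182 fixed 0.0642
0.61 jaw -0.0075 0.0152 blank 0.0181 0.0182 fixed 0.0648
0.625 jaw -0.0075 0.0153 blank 0.018 0.0181 fixed 0.064
0.64 jaw -0.0066 0.0145 blank 0.018 0.0181 fixed 0.065
0.655 jaw None None blank 0.018 0.0181 fixed None

blank z 0.04861623942468796 2555 11726
0.46 jaw None None blank 0.018 0.0188 fixed None
0.475 jaw None None blank 0.018 0.0187 fixed 0.0632
0.49 jaw -0.021 -0.0035 blank 0.018 0.0187 fixed 0.0631
0.505 jaw -0.0273 -0.0036 blank 0.0179 0.0187 fixed 0.063
0.52 jaw -0.0274 -0.004 blank 0.0178 0.0186 fixed 0.0632
0.535 jaw -0.0269 -0.0036 blank 0.0179 0.0186 fixed 0.0645
0.55 jaw -0.0255 -0.0037 blank 0.0179 0.0187 fixed 0.0656
0.565 jaw -0.0622 -0.0176 blank 0.0178 0.0186 fixed 0.0634
0.58 jaw -0.0645 -0.0098 blank 0.0178 0.0185 fixed 0.0635
0.595 jaw -0.064 -0.0042 blank 0.0177 0.0186 fixed 0.065
0.61 jaw -0.0276 -0.0042 blank 0.0177 0.0187 fixed 0.0659
0.625 jaw -0.0271 -0.0045 blank 0.0177 0.0185 fixed 0.066
0.64 jaw -0.026 -0.0058 blank 0.0177 0.0187 fixed 0.0644
0.655 jaw None None blank 0.0177 0.0187 fixed None
```

The jaw has moved 19.6 mm and about 2 mm remains, roughly 50°. I'll go on gently.

Request:
servo_tool(
  increments=[
    {"slide": [7.4, 0.3, 0], "dr": [0, 0, 0], "jaw": 1},
    {"slide": [14.8, 1.3, 0], "dr": [0, 0, 0], "jaw": 1},
    {"slide": [22, 2.9, 0], "dr": [0, 0, 0], "jaw": 1},
    {"slide": [29.1, 5.1, 0], "dr": [0, 0, 0], "jaw": 1},
    {"slide": [32.5, 6.5, 0], "dr": [0, 0, 0], "jaw": 1},
    {"slide": [35.9, 8, 0], "dr": [0, 0, 0], "jaw": 1},
    {"slide": [35.9, 8, 0], "dr": [0, 0, 0], "jaw": 1},
  ],
)

```text
t: 15.95
tool_pos: [0.5595, 0.0988, 0.3124]
orientation: [-3.046, -0.764, 0.004]
force: [-2.6, 0.7, 7.0]
opening: 0.0235
gripper_force: 25.0
```

```bash
python3 w.py
python3 - <<'E'
from gap import *
gap(*cam('wrist'))
E
```

```text
15.95 r 0.08477653325563271 93.35724037853178 0.31242681289121865 [-2.59330275  0.73170088  7.02701889] [-0.11919462  0.39139728 -0.00287355] 0.02353322494406991 hub in tool [-3.55737896e+01  7.69516973e+01 -4.87226827e-02]
blank z 0.052056029949024446 162 9244
0.655 jaw None None blank 0.018 0.0181 fixed None
```

Request:
servo_tool(
  increments=[
    {"slide": [4, 2, 0], "dr": [0, 0, 0], "jaw": 1},
    {"slide": [7.9, 4.2, 0], "dr": [0, 0, 0], "jaw": 1},
    {"slide": [11.6, 6.6, 0], "dr": [0, 0, 0], "jaw": 1},
    {"slide": [15.2, 9.2, 0], "dr": [0, 0, 0], "jaw": 1},
    {"slide": [18.7, 11.9, 0], "dr": [0, 0, 0], "jaw": 1},
    {"slide": [18.7, 11.9, 0], "dr": [0, 0, 0], "jaw": 1},
  ],
)

```text
t: 16.6
tool_pos: [0.5817, 0.0973, 0.3124]
orientation: [-3.046, -0.764, 0.003]
force: [-1.5, 2.2, 7.0]
opening: 0.0236
gripper_force: 25.0
```

```bash
python3 w.py
```

```text
16.6 r 0.08484112867529715 78.32579850279981 0.31239899440749197 [-1.45431913  2.1539716   7.02073277] [ 0.07097371  0.43650799 -0.02459296] 0.02360763842057033 hub in tool [-5.43603721e+01  6.51380551e+01 -2.88803130e-02]
```

Request:
servo_tool(
  increments=[
    {"slide": [3.3, 2.9, 0], "dr": [0, 0, 0], "jaw": 1},
    {"slide": [6.5, 6.1, 0], "dr": [0, 0, 0], "jaw": 1},
    {"slide": [9.5, 9.3, 0], "dr": [0, 0, 0], "jaw": 1},
    {"slide": [12.3, 12.8, 0], "dr": [0, 0, 0], "jaw": 1},
    {"slide": [12.3, 12.8, 0], "dr": [0, 0, 0], "jaw": 1},
  ],
)

```text
t: 17.1
tool_pos: [0.597, 0.0934, 0.3117]
orientation: [-3.041, -0.765, 0.01]
force: [-13.1, 9.2, 11.0]
opening: 0.0239
gripper_force: 25.0
```

```bash
python3 w.py
```

```text
17.1 r 0.08559169571895209 67.69056876109069 0.3117142375131341 [-13.05472499   9.17889817  11.00413631] [ 1.70572106  2.36928715 -0.00448008] 0.023853696702121684 hub in tool [-66.07811642  54.4023553   -0.06815131]
```

The hard stop is met: the tangential reaction is about 16 N, at the turn count the gap predicted. I'll relax slightly within the socket play, release, rise and look.

Request:
servo_tool(
  increments=[
    {"slide": [-1, -1.2, 0], "dr": [0, 0, 0], "jaw": 1},
    {"slide": [-1.5, -1.7, 0], "dr": [0, 0, 0], "jaw": 1},
    {"slide": [-1.5, -1.7, 0], "dr": [0, 0, 0], "jaw": 0.4},
    {"slide": [-1.5, -1.7, 0], "dr": [0, 0, 0], "jaw": 0.4},
    {"slide": [-1.5, -1.7, 0], "dr": [0, 0, 0], "jaw": 0.4},
    {"slide": [-1.5, -1.7, -10], "dr": [0, 0, 0], "jaw": 0.4},
    {"slide": [-1.5, -1.7, -35], "dr": [0, 0, 0], "jaw": 0.4},
    {"slide": [-1.5, -1.7, -70], "dr": [0, 0, 0], "jaw": 0.4},
    {"slide": [-20, -1.7, -90], "dr": [0, 0, 0], "jaw": 0.4},
    {"slide": [-60, -1.7, -90], "dr": [0, 0, 0], "jaw": 0.4},
    {"slide": [-100, -1.7, -90], "dr": [0, 0, 0], "jaw": 0.4},
    {"slide": [-130, -1.7, -90], "dr": [0, 0, 0], "jaw": 0.4},
    {"slide": [-130, -1.7, -90], "dr": [0, 0, 0], "jaw": 0.4},
    {"slide": [-130, -1.7, -90], "dr": [0, 0, 0], "jaw": 0.4},
  ],
)

```text
t: 18.5
tool_pos: [0.4832, 0.0316, 0.4037]
orientation: [3.047, 0.763, 0.003]
force: [-0.6, -0.4, 0.7]
opening: 0.0554
gripper_force: 0.0
```

```bash
python3 w.py
python3 - <<'E'
from gap import *
p,rgb,d=cam('wrist'); save('w5',rgb); gap(p,rgb,d)
P=cloud(p,d); r=np.hypot(P[...,0]-.5645,P[...,1]-.0142); m=(d>0)&(r<.02)&(P[...,2]>.1); print('hub top z',np.median(P[m][:,2]))
E
```

```text
18.5 r 0.0830858417784626 167.9424776219623 0.4036983474297636 [-0.62780127 -0.42431971  0.74044739] [-0.02498217 -0.02130698 -0.01419366] 0.05541890701833763 hub in tool [63.48860174 53.59507916  0.14846548]
blank z 0.04902184971359755 196 9016
0.46 jaw None None blank 0.0182 0.0186 fixed None
hub top z 0.11533925065858275
```

View pics/w5.png

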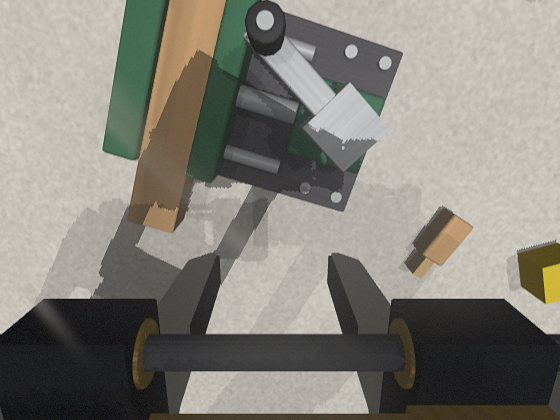

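The final view shows the sliding jaw (220,110) tight against the blank (180,110), with no gap. The crank is seated (hub at (343,125), top at z=0.115), and the gripper is clear of it. Handing in.

```bash
python3 -c "from plant import close_job; print(close_job())"
```

```text
the job is handed in; nothing more can be done
None
```

The larger crank is fitted right down on the clamp's shaft and was wound clockwise by its handle about 1.4 turns until the jaw closed on the leg blank; it was left on the shaft, and the job was handed in at about 18.5 s.

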